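# Turn the letter tray round and slide it into its dock

### The arm

A 7-joint arm with a two-finger parallel gripper is mounted at the origin on a cart in front of the work surface, level with it; the furniture and walls round the work are solid. World frame = base frame: x ahead of the robot, y to its left, z up, the work surface at z = 0. Lengths are in m, angles in rad, forces in N, time in s.
With the tool pointing down it reaches from about 0.425 to 0.925 m from the base axis. Payload 6.8 kg.
Tool frame: the origin (TCP) lies on the centre line of the jaws, within the pads' length; the fingertips stand bot.tip_reach ahead of it and the grasp point (between the pads) lies 3 mm ahead of it (bot.tip_reach is the distance from the TCP to the fingertips, in m); z points along the fingers, y is the line along which they close (so a half turn about z gives the same grasp; the last joint's range is limited). The gripper opens to 85 mm and grips with 20 to 120 N. Pads are 22 mm wide; open, the fingers measure 114 mm over their backs; the gripper's body (76 mm by 85 mm) begins 54 mm behind the grasp point. The pads swing forward as they close: fully open they stand 13 mm farther back than shut.
Start: joints at [-1.385, 0.477, 0.022, 1.555, -0.011, 1.109, -0.083], TCP at [0.195, 0.646, 0.253] pointing down, gripper open.
Joint ranges: [-2.96, 2.96], [-0.34, 2.1], [-1.41, 1.46], [0.24, 2.44], [-1.37, 4.51], [0.17, 1.92], [-2.96, 2.96]. Speed limits (rad/s): [2.39, 2.39, 3.14, 3.14, 3.14, 3.14, 3.14].

### API

Orientations are given as a unit quaternion [w, x, y, z].
In Python, from station import bot gives the robot as it stands.
- The arm moves only by the tool jog_arm, never from a script. Its argument "deltas" is a list of rows, each a list of 7 numbers: the shift along the world's x, y, z in m, then the turn, a rotation vector about the world's x, y, z in rad, then the opening, from 0 (shut) to 1 (fully open). In form: [[x, y, z, rx, ry, rz, grip], ...]. A call has 1 to 10 rows; each row shifts and turns the commanded pose from where the row before left it; what a row does not reach is not made up. A row lasts 1/10 s, in which the tool goes at most 50 mm and 8.59 degrees, less where a joint would pass 70% of its speed; a pose out of reach is approached as far as the arm can. A call with a gripper value outside its range is refused whole. The fingers move at their own pace and stop on an object; "newtons" is the grip in N (left out, the last holds). Time passes only in rows, so rows that do not move let the fingers close. It gives the time, the measured TCP pose, the force, the opening and the grip force at its end, in the units of the state.
- bot.get_obs(): the state, without advancing time (a new reading comes with each control period).
- bot.read_camera(name): name is "scene" or "top" or "wrist"; returns a dict with "img" (480x640x3 uint8, red, green, blue), "K" (3x3 intrinsics, pixels), "eye" and "attitude" of the camera in the world. Camera axes: x right, y down, z forward; pixel columns grow to the right and rows downward; lengths in m; the calibration is good to about 2 mm. A picture is of the moment at which its call begins. There is no depth.
- bot.hand_in(): hands the job in; it is judged then, once.
The state is a dict: "t": time; "q": joint angles; "joint_vel": joint speeds; "joint_torque": joint torques, N m; "eef_pos": TCP position; "tool_rot": TCP orientation; "contact_force": force on the tool from outside, world axes, zero at the start; "torque": the same for the moment, N m; "gripper_width": opening from 0.0 (shut) to 1.0 (fully open); "grasp_force": force on a finger pad.
Only numpy, scipy, OpenCV 4.12 (cv2) and the standard library are available. Lean on these libraries where they do the work, as an engineer would, in place of code of your own. Each camera call takes 0.05 s, during which the arm holds its last target. There are 200 camera calls.

### The job

The letter tray lies on the bench the wrong way round for its dock. Turn it end for end and slide it along the bench, plain rounded end first, under the lips of the dock's two guide rails until it is fully home, with its wide end panel up against the ends of the rails. Leave it lying flat there and let go.

Things in the scene. Friction and masses are not known exactly. Their poses are not given: they have to be found in the camera images.
- tray: Aluminium tray, 0.25-0.5 kg, two letters in it. Base plate 110x90x6 mm; bin on it 103x60, walls to 27 mm high. Square post 24x24 mm, sides parallel to the tray's, rises mid-tray to 72 mm: grip it across opposite sides, above the walls; it balances there. Origin: underside, on the post's axis; z up; +x to the plain leading end, -x to the end panel. At the start +x points roughly against the dock's.
- tray_front (a point): Middle of the tray's plain leading end, at the underside, 55 mm along the tray's +x from its origin; the base plate's two corners here are rounded, radius 25 mm. At the opposite end a plywood end panel, 124 mm wide and 34 mm high, stands across the tray from x = -55 to -61 mm; it is too wide to go between the rails.
- dock: Fixed to the bench: two parallel dark steel rails with aluminium lips, joined by a back stop; no floor, the tray slides on the bench. Channel 100 mm wide (y -50 to +50 mm); the lips overhang it 13 mm each side, 18 to 22 mm above the bench, so the base plate runs under them. z up, +x = direction of sliding in. Origin: bench height, where the tray's origin lies when fully home, frames parallel.
- dock_mouth (a point): Middle of the dock's open mouth at bench height, 55 mm from the dock's origin along its -x: here the rails end (rounded, outer width 120 mm, 22 mm high) and the end panel comes to rest against them. The back stop is 115 mm farther in, 5 mm beyond the tray's front end when home. The tray cannot be put in from above.
Mind the look-alikes: they are no part of the job. There is more than one size of the tray; the job needs the larger.

How it is judged:
By the outcome, as a careful person would: the job done as asked, in the order asked, and still so for the second after the job is handed in, with the robot touching nothing.
It also fails if it takes over 42 s, if anything falls off the work surface, if the arm or the gripper's body presses on something with over 40 N, if the wrist force passes 120 N, or if a joint passes its speed limit or range.

## Working session

There is one attempt and no reset: what is moved stays moved. The work goes in short steps, Python scripts to look and compute and a tool call to move; the robot and the scene stay as the last step left them, time stands still between calls to the robot, and variables do not carry over. Pictures are saved under pics/ and viewed, at most 10 in all, crops included, and the job is handed in when it is done.

Besides the shell and the picture viewer there is one more tool, called after ">>>" as name(argument=value, ...), one argument or row to a line, values as JSON. jog_arm: Moves the arm, as the interface text tells. Its arguments: {"type":"object","properties":{"deltas":{"type":"array"},"newtons":{"type":"number"}},"required":["deltas"]}

```bash
mkdir -p pics; ls; cat > h.py <<'E'
from station import bot
import numpy as np, cv2, json
from scipy.spatial.transform import Rotation as R
def snap(name,fn):
    c=bot.read_camera(name); cv2.imwrite('pics/'+fn+'.png',c['img'][:,:,::-1])
    np.savez('pics/'+fn+'.npz',**{k:np.array(c[k]) for k in('img','K','eye','attitude')}); return c
def rot(c):
    a=np.array(c['attitude']); 
    return a if a.shape==(3,3) else R.from_quat(a[[1,2,3,0]]).as_matrix()
def pt(fn,u,v,z=0):
    c=np.load('pics/'+fn+'.npz'); d=rot(c)@np.linalg.inv(c['K'])@[u,v,1]; e=c['eye']
    return e+d*(z-e[2])/d[2]
def proj(fn,p):
    c=np.load('pics/'+fn+'.npz'); q=c['K']@(rot(c).T@(np.array(p)-c['eye'])); return q[:2]/q[2]
E
python3 - <<'E'
from h import *
for n in('top','scene'):
    c=snap(n,n+'0'); print(n,c['eye'],c['attitude'],c['K'][0])
o=bot.get_obs(); print(o,bot.tip_reach)
E
```

```text
pics
top [ 0.43200703 -0.05768398  0.9859541 ] [ 0.069872   -0.69498022  0.71394988 -0.0489486 ] [462.62093776   0.         318.80939166]
scene [0.11278593 0.43733863 0.51878327] [ 0.16980734 -0.34103249  0.82256484 -0.42219591] [437.63460797   0.         317.68915937]
{'t': 0.1, 'q': array([-1.38507281,  0.47775029,  0.02231815,  1.55634531, -0.01150965,
        1.10935147, -0.0830919 ]), 'joint_vel': array([ 0.00227837, -0.00050883, -0.00164502, -0.00301351, -0.00038317,
        0.00032146, -0.00077805]), 'joint_torque': array([ 4.31990848e-03, -5.97753382e+01,  1.61379073e+00, -2.81953311e+01,
        1.28563185e-02,  5.05141856e-03,  8.53677768e-07]), 'eef_pos': array([0.19533322, 0.64558317, 0.25240349]), 'tool_rot': array([-7.30588858e-05,  1.46361217e-01,  9.89230837e-01, -8.60314572e-04]), 'contact_force': array([-0.04295265,  0.14879663, -0.32453003]), 'torque': array([-0.00331144, -0.02882475, -0.02338168]), 'grasp_force': 0.0, 'gripper_width': 1.0018698693786625} 0.022
```

View pics/top0.png

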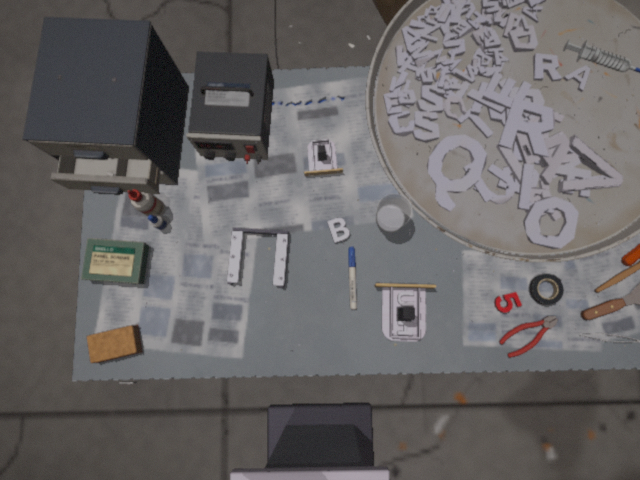

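View pics/scene0.png

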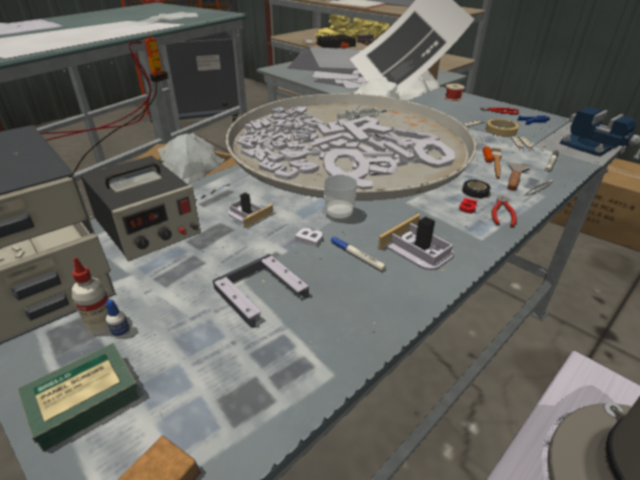

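The top view shows the large tray at about (405,312), with its panel on the far side at row 287. The dock is at about (258,257), with its back stop at row 233 and its mouth facing the robot at row 285. The small tray at (322,155) is the look-alike. I'll enlarge both parts.

```bash
python3 - <<'E'
from h import *
im=cv2.imread('pics/top0.png')
a=cv2.resize(im[220:300,215:305],None,fx=6,fy=6,interpolation=cv2.INTER_CUBIC)
b=cv2.resize(im[275:350,365:445],None,fx=6,fy=6,interpolation=cv2.INTER_CUBIC)
a=cv2.resize(im[270-50:350,220:300],None,fx=4.5,fy=4.5,interpolation=cv2.INTER_CUBIC)
b=cv2.resize(im[220:350,365:445],None,fx=4.5,fy=4.5,interpolation=cv2.INTER_CUBIC)
cv2.imwrite('pics/crop0.png',np.hstack([a,b])); print(a.shape)
for p in [(405,312),(258,257),(258,285),(75,380),(322,155)]: print(p,pt('top0',*p))
E
```

```text
(585, 360, 3)
(405, 312) [ 0.46003517 -0.20832647  0.        ]
(258, 257) [0.58597906 0.10167779 0.        ]
(258, 285) [0.5252667  0.10181093 0.        ]
(75, 380) [3.36192860e-01 4.87765968e-01 1.11022302e-16]
(322, 155) [ 0.81284696 -0.04276058  0.        ]
```

View pics/crop0.png

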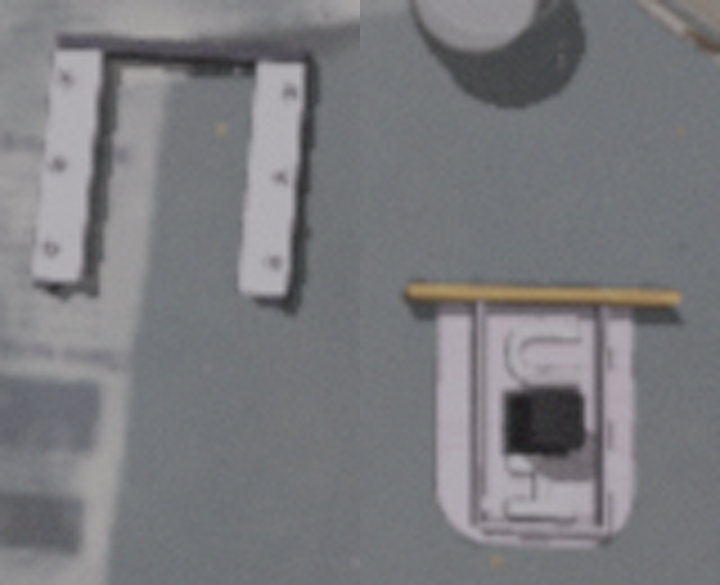

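The crop (4.5x) gives these points:
- **Lips:** outer corners at (57,50), (33,278), (304,66) and (290,297), inner corners at (103,52), (80,283), (257,62) and (240,292).
- **Tray:** panel top from (405,292) to (681,298), plate sides at x=438 and x=634, front at y=545, post top spanning about 531–584 by 388–450.

```bash
python3 - <<'E'
from h import *
L=lambda x,y,z:pt('top0',220+(x+.5)/4.5-.5,220+(y+.5)/4.5-.5,z)
T=lambda x,y,z:pt('top0',365+(x-360+.5)/4.5-.5,220+(y+.5)/4.5-.5,z)
P={k:L(*v,.022) for k,v in dict(lo0=(57,50),lo1=(33,278),li0=(103,52),li1=(80,283),ri0=(257,62),ri1=(240,292),ro0=(304,66),ro1=(290,297)).items()}
for k,v in P.items(): print(k,v.round(4))
print('len',[np.linalg.norm(P[a]-P[b]).round(4) for a,b in(('lo0','lo1'),('ro0','ro1'),('lo1','ro1'),('li1','ri1'),('lo0','ro0'))])
m=(P['lo1']+P['ro1'])/2; m0=(P['lo0']+P['ro0'])/2
for a,b in(('lo1','lo0'),('li1','li0'),('ri1','ri0'),('ro1','ro0')):
    d=P[b]-P[a]; print('yaw',np.degrees(np.arctan2(d[1],d[0])))
d=P['lo1']-P['ro1']; print('yawmouth',np.degrees(np.arctan2(-d[0],d[1])))
d=P['lo0']-P['ro0']; print('yawback',np.degrees(np.arctan2(-d[0],d[1])))
print('mouth',m,(P['li1']+P['ri1'])/2,'back',m0)
a,b=T(405,286,.034),T(681,292,.034);print('panel',a,b,np.linalg.norm(a-b),np.degrees(np.arctan2(-(a-b)[0],(a-b)[1])))
pl,pr=T(437.5,430,.006),T(634.5,430,.006);print('plate',pl,pr,np.linalg.norm(pl-pr),'front',T(535,546,.006))
print('post',[T(x,y,.072).round(4) for x,y in((531,388),(584,388),(531,447),(584,447))], T(557,417,.072))
# dark rail ends at bench
E
```

```text
lo0 [0.6411 0.1533 0.022 ]
lo1 [0.5326 0.1638 0.022 ]
li0 [0.6394 0.1313 0.022 ]
li1 [0.5296 0.1417 0.022 ]
ri0 [0.6323 0.0579 0.022 ]
ri1 [0.5234 0.0668 0.022 ]
ro0 [0.6297 0.0356 0.022 ]
ro1 [0.5204 0.0435 0.022 ]
len [np.float64(0.109), np.float64(0.1096), np.float64(0.1209), np.float64(0.0752), np.float64(0.1183)]
yaw -5.5277214051006895
yaw -5.41738551349021
yaw -4.6793595320502055
yaw -4.146432031436594
yawmouth -5.76588524005341
yawback -5.521575746929368
mouth [0.52649502 0.10367536 0.022     ] [0.52650248 0.10427242 0.022     ] back [0.63539154 0.0944634  0.022     ]
panel [ 0.51929578 -0.14429654  0.034     ] [ 0.51316208 -0.26912664  0.034     ] 0.1249807018138141 -2.813044261571239
plate [ 0.45452896 -0.15891082  0.006     ] [ 0.45225144 -0.24974886  0.006     ] 0.09086658821447294 front [ 0.40067849 -0.20105037  0.006     ]
post [array([ 0.47  , -0.1933,  0.072 ]), array([ 0.4694, -0.2162,  0.072 ]), array([ 0.4447, -0.192 ,  0.072 ]), array([ 0.4442, -0.2147,  0.072 ])] [ 0.45728678 -0.20385838  0.072     ]
```

>>> jog_arm(
  deltas=[
    [0.03,-0.03,0,0,0,-0.145,1],
    [0.033,-0.03,0,0,0,-0.145,1],
    [0.033,-0.03,0,0,0,-0.145,1],
    [0.033,-0.03,0,0,0,-0.145,1],
    [0.033,-0.03,0,0,0,-0.145,1],
    [0.033,-0.03,0,0,0,-0.145,1],
    [0.033,-0.03,0,0,0,-0.145,1],
    [0.033,-0.03,0,0,0,-0.145,1],
    [0.033,-0.03,0,0,0,-0.145,1],
    [0.031,-0.03,0,0,0,-0.145,1],
  ],
)

```text
t: 1.1
eef_pos: [0.5215, 0.3446, 0.2531]
tool_rot: [0.0, 0.767, 0.641, -0.0]
contact_force: [0.3, -0.3, -0.3]
gripper_width: 0.997
grasp_force: 0.0
```

>>> jog_arm(
  deltas=[
    [-0.004,-0.045,0,0,0,-0.145,1],
    [-0.004,-0.045,0,0,0,-0.145,1],
    [-0.004,-0.045,0,0,0,-0.145,1],
    [-0.004,-0.045,0,0,0,-0.145,1],
    [-0.004,-0.045,0,0,0,-0.145,1],
    [-0.004,-0.045,0,0,0,-0.145,1],
    [-0.004,-0.045,0,0,0,-0.145,1],
    [-0.004,-0.045,0,0,0,-0.145,1],
    [-0.004,-0.045,0,0,0,-0.145,1],
    [-0.004,-0.045,0,0,0,-0.145,1],
  ],
)

```text
t: 2.1
eef_pos: [0.4798, -0.1054, 0.2533]
tool_rot: [-0.0, 1.0, -0.029, 0.0]
contact_force: [0.6, -0.4, 0.5]
gripper_width: 1.001
grasp_force: 0.0
```

>>> jog_arm(
  deltas=[
    [-0.01,-0.03,0,0,0,0,1],
    [-0.01,-0.03,0,0,0,0,1],
    [0,-0.01,0,0,0,0,1],
    [0,0,0,0,0,0,1],
  ],
)

```text
t: 2.5
eef_pos: [0.4602, -0.1751, 0.2533]
tool_rot: [0.0, 1.0, -0.028, 0.0]
contact_force: [-0.0, 0.6, -0.4]
gripper_width: 0.997
grasp_force: 0.0
```

```bash
cat >> h.py <<'E'
def st():
    o=bot.get_obs(); m=R.from_quat(np.array(o['tool_rot'])[[1,2,3,0]]).as_matrix()
    print('t',round(o['t'],2),'p',np.round(o['eef_pos'],4),'yyaw',np.degrees(np.arctan2(m[1,1],m[0,1])).round(2),'z',m[:,2].round(4),'q',np.round(o['q'],2),'F',np.round(o['contact_force'],1),'g',round(o['gripper_width'],3),o['grasp_force'])
    return o,m
E
python3 - <<'E'
from h import *
st(); snap('wrist','w1'); snap('top','top1')
E
```

```text
t 2.5 p [ 0.4602 -0.1751  0.2533] yyaw -93.16 z [ 2.e-04 -2.e-04 -1.e+00] q [-0.56  0.24  0.95  2.03 -0.24  0.99 -1.12] F [-0.   0.6 -0.4] g 0.997 0.0
```

View pics/w1.png

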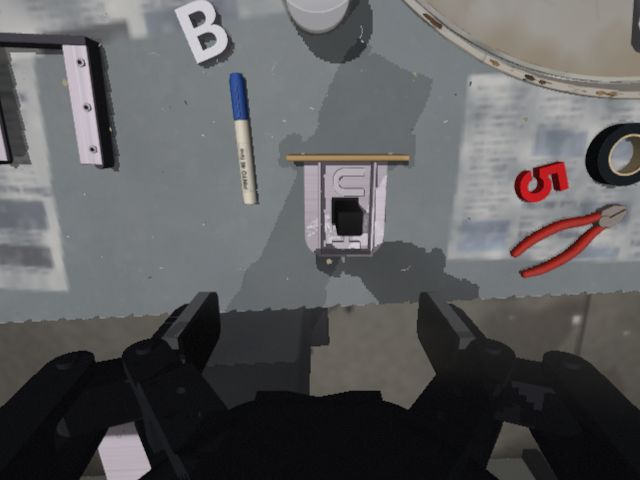

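The wrist view shows the tray below: panel from (287,158) to (410,158), plate sides at x=304 and x=386, post at about (332–363, 198–236). I'll cross-check the tray pose with this view.

```bash
python3 - <<'E'
from h import *
f='w1'
a,b=pt(f,287,154,.034),pt(f,410,154,.034);print('panel',a,b,np.linalg.norm(a-b))
a,b=pt(f,304,230,.006),pt(f,386,230,.006);print('plate',a,b,np.linalg.norm(a-b),(a+b)/2)
print('front',pt(f,345,255,.006),'eye',np.load('pics/w1.npz')['eye'])
# predicted post outline for origin (.457,-.204), yaw 177.2
o=np.array([.457,-.204,0]);M=R.from_euler('z',177.2,degrees=True)
for z in(.072,.01): print(z,[proj(f,o+M.apply([x,y,z])).round(0).tolist() for x,y in((12,12),(12,-12),(-12,-12),(-12,12)) for x,y in [(x/1000,y/1000)]])
im=cv2.imread('pics/w1.png'); cv2.imwrite('pics/c1.png',cv2.resize(im[140:270,275:425],None,fx=4,fy=4,interpolation=cv2.INTER_CUBIC))
E
```

```text
panel [ 0.52190307 -0.14835627  0.034     ] [ 0.51526556 -0.26955978  0.034     ] 0.12138512156249925
plate [ 0.43649745 -0.15835919  0.006     ] [ 0.43138289 -0.25147887  0.006     ] 0.09326002964703962 [ 0.43394017 -0.20491903  0.006     ]
front [ 0.40394473 -0.20393567  0.006     ] eye [ 0.53091237 -0.17944477  0.3733463 ]
0.072 [[361.0, 236.0], [336.0, 236.0], [336.0, 211.0], [362.0, 211.0]]
0.01 [[354.0, 221.0], [333.0, 221.0], [333.0, 200.0], [355.0, 200.0]]
```

View pics/c1.png

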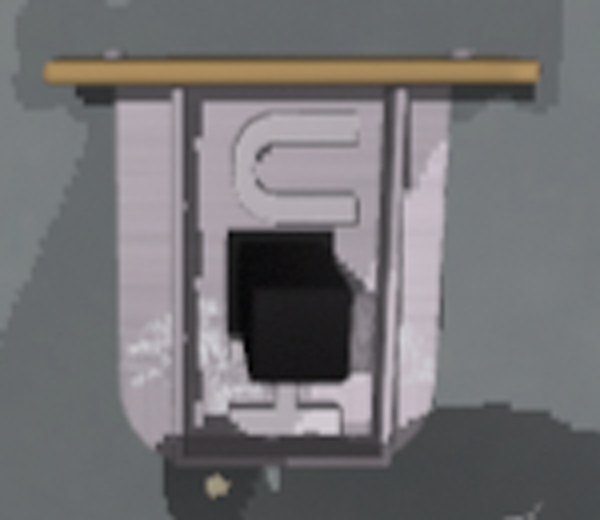

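The measured post top is about 1.5 px right of the prediction, so the origin is about (0.457, -0.2055) and the yaw matches. The insertion starts near the minimum reach. I'll grip with the hand leaning toward the base, so that after the half turn it leans outward.

>>> jog_arm(
  deltas=[
    [-0.001,-0.01,-0.02,-0.006,-0.125,0,1],
    [-0.001,-0.01,-0.03,-0.006,-0.125,0,1],
    [-0.001,-0.01,-0.035,0,0,0,1],
    [0,0,-0.03,0,0,0,1],
    [0,0,-0.025,0,0,0,1],
    [0,0,-0.015,0,0,0,1],
    [0,0,-0.01,0,0,0,1],
    [0,0,0,0,0,0,1],
  ],
)

```text
t: 3.4
eef_pos: [0.4574, -0.202, 0.0869]
tool_rot: [0.002, 0.992, -0.025, 0.123]
contact_force: [-0.2, 0.0, 0.5]
gripper_width: 1.003
grasp_force: 0.0
```

```bash
python3 - <<'E'
from h import *
st(); snap('wrist','w2')
E
```

```text
t 3.4 p [ 0.4574 -0.202   0.0869] yyaw -92.84 z [ 0.2449 -0.0097 -0.9695] q [-0.11  0.41  0.54  2.29 -0.87  0.38 -0.46] F [-0.2  0.   0.5] g 1.003 0.0
```

View pics/w2.png

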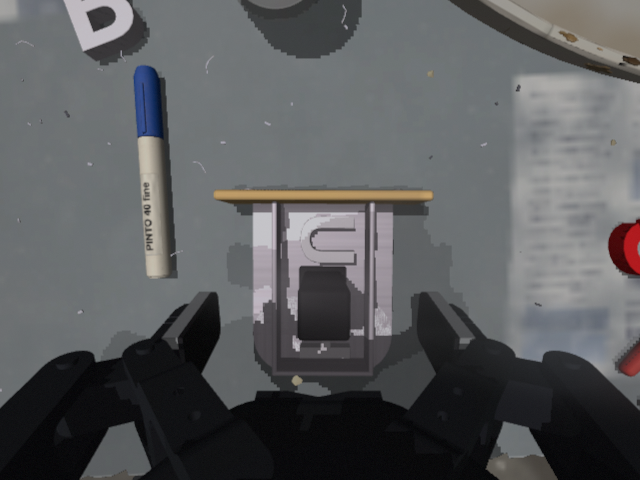

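The tray is still square to the jaws, and the post centre is at column 324 against a jaw centre of about 318, so I need 3 mm more in -y.

>>> jog_arm(
  deltas=[
    [0,-0.003,-0.01,0,0,0,1],
    [0,0,-0.01,0,0,0,1],
    [0,0,-0.009,0,0,0,1],
    [0,0,0,0,0,0,1],
  ],
)

```text
t: 3.85
eef_pos: [0.4578, -0.206, 0.0592]
tool_rot: [0.002, 0.992, -0.025, 0.125]
contact_force: [-1.2, -0.1, -0.5]
gripper_width: 0.998
grasp_force: 0.0
```

```bash
python3 -c "
from h import *
st()"
```

```text
t 3.85 p [ 0.4578 -0.206   0.0592] yyaw -92.91 z [ 0.2473 -0.0109 -0.9689] q [-0.01  0.46  0.42  2.29 -0.97  0.31 -0.35] F [-1.2 -0.1 -0.5] g 0.998 0.0
```

>>> jog_arm(
  deltas=[
    [0,0,0,0,0,0,0],
    [0,0,0,0,0,0,0],
    [0,0,0,0,0,0,0],
    [0,0,0,0,0,0,0],
    [0,0,0,0,0,0,0],
    [0,0,0,0,0,0,0],
    [0,0,0,0,0,0,0],
    [0,0,0,0,0,0,0],
  ],
  newtons=70,
)

```text
t: 4.65
eef_pos: [0.4577, -0.2063, 0.0597]
tool_rot: [0.002, 0.992, -0.026, 0.125]
contact_force: [-2.1, 2.3, 7.7]
gripper_width: 0.272
grasp_force: 68.5
```

>>> jog_arm(
  deltas=[
    [0,0,0.01,0,0,0,0],
    [0.005,0.005,0.015,0,0,0,0],
    [0.01,0.005,0.015,0,0,0,0],
    [0.01,0.005,0.015,0,0,0,0],
    [0.01,0.005,0.01,0,0,0,0],
    [0,0,0,0,0,0,0],
  ],
)

```text
t: 5.25
eef_pos: [0.4942, -0.186, 0.1252]
tool_rot: [0.003, 0.992, -0.025, 0.126]
contact_force: [0.5, 0.7, -3.5]
gripper_width: 0.271
grasp_force: 69.1
```

```bash
python3 -c "
from h import *
st()"
```

```text
t 5.25 p [ 0.4942 -0.186   0.1252] yyaw -92.83 z [ 0.2494 -0.0117 -0.9683] q [-0.29  0.39  0.68  2.22 -0.74  0.47 -0.65] F [ 0.5  0.7 -3.5] g 0.271 69.1290271282196
```

>>> jog_arm(
  deltas=[
    [0,0.01,0,0,0,0.07,0],
    [0,0.015,0,0,0,0.14,0],
    [0,0.015,0,0,0,0.14,0],
    [0,0.015,0,0,0,0.14,0],
    [0,0.015,0,0,0,0.14,0],
    [0,0.015,0,0,0,0.14,0],
    [0,0.015,0,0,0,0.14,0],
    [0,0.015,0,0,0,0.14,0],
    [0,0.015,0,0,0,0.14,0],
    [0,0.015,0,0,0,0.14,0],
  ],
)

```text
t: 6.25
eef_pos: [0.4911, -0.042, 0.1233]
tool_rot: [-0.076, 0.795, 0.593, 0.099]
contact_force: [0.1, 0.3, -4.3]
gripper_width: 0.271
grasp_force: 69.1
```

>>> jog_arm(
  deltas=[
    [0,0.015,0,0,0,0.14,0],
    [0,0.015,0,0,0,0.14,0],
    [0,0.015,0,0,0,0.14,0],
    [0,0.015,0,0,0,0.14,0],
    [0,0.015,0,0,0,0.14,0],
    [0,0.015,0,0,0,0.14,0],
    [0,0.015,0,0,0,0.14,0],
    [0,0.015,0,0,0,0.14,0],
    [-0.01,0.015,0,0,0,0.14,0],
    [-0.01,0.015,0,0,0,0.14,0],
  ],
)

```text
t: 7.25
eef_pos: [0.4715, 0.1078, 0.1233]
tool_rot: [-0.122, 0.226, 0.966, 0.028]
contact_force: [-0.7, -0.5, -3.7]
gripper_width: 0.272
grasp_force: 69.1
```

>>> jog_arm(
  deltas=[
    [-0.015,0.005,0,0,0,0.14,0],
    [-0.015,0,0,0,0,0.14,0],
    [-0.005,0,0,0,0,0.09,0],
    [0,0,0,0,0,0,0],
    [0,0,0,0,0,0,0],
  ],
)

```text
t: 7.75
eef_pos: [0.4373, 0.1126, 0.1238]
tool_rot: [-0.125, 0.048, 0.991, 0.006]
contact_force: [-0.2, -0.8, -2.7]
gripper_width: 0.271
grasp_force: 69.2
```

```bash
python3 - <<'E'
from h import *
st(); snap('top','top2'); snap('wrist','w3')
a=cv2.imread('pics/top2.png')[200:380,190:390]; cv2.imwrite('pics/c2.png',np.hstack([cv2.resize(a,None,fx=2,fy=2,interpolation=cv2.INTER_CUBIC),cv2.resize(cv2.imread('pics/w3.png'),(400,360)[:2])]))
E
```

```text
t 7.75 p [0.4373 0.1126 0.1238] yyaw 84.45 z [-0.2471  0.0231 -0.9687] q [-0.26  0.42 -0.08  2.03 -0.09  0.93  1.2 ] F [-0.2 -0.8 -2.7] g 0.271 69.16646718978882
```

View pics/c2.png

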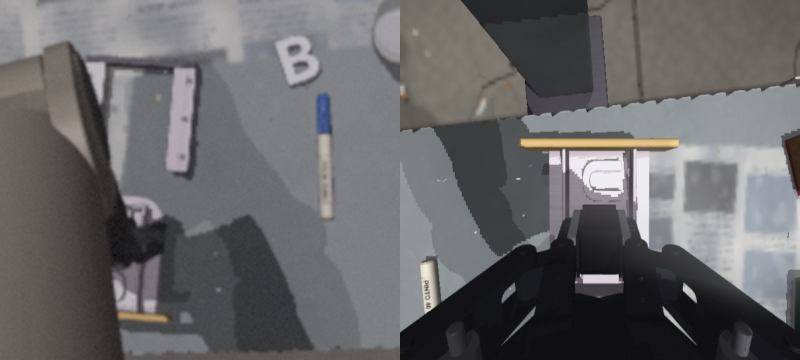

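The tray is held flat and turned, panel toward the robot, with its front about 34 mm short of the mouth. First I'll check the dock in the w1 wrist view, where the right lip's end corners are at about (80,163) and (102,166).

```bash
python3 - <<'E'
from h import *
for p in((80,163),(102,166),(62,44),(87,41)): print(p,pt('w1',*p,.022).round(4))
im=cv2.imread('pics/w1.png'); cv2.imwrite('pics/c3.png',cv2.resize(im[25:180,0:130],None,fx=4,fy=3.8,interpolation=cv2.INTER_CUBIC)[:590])
E
```

```text
(80, 163) [0.5243 0.066  0.022 ]
(102, 166) [0.52   0.0442 0.022 ]
(62, 44) [0.633  0.0556 0.022 ]
(87, 41) [0.6342 0.0315 0.022 ]
```

>>> jog_arm(
  deltas=[
    [0,0,-0.02,0,0,0,0],
    [0,0,-0.02,0,0,0,0],
    [0,0,-0.015,0,0,0,0],
    [0,0,-0.006,0,0,0,0],
    [0,0,0,0,0,0,0],
    [0,0,0,0,0,0,0],
  ],
)

```text
t: 8.45
eef_pos: [0.438, 0.1131, 0.0637]
tool_rot: [-0.124, 0.047, 0.991, 0.005]
contact_force: [-0.3, 0.2, -4.4]
gripper_width: 0.272
grasp_force: 69.2
```

View pics/c3.png

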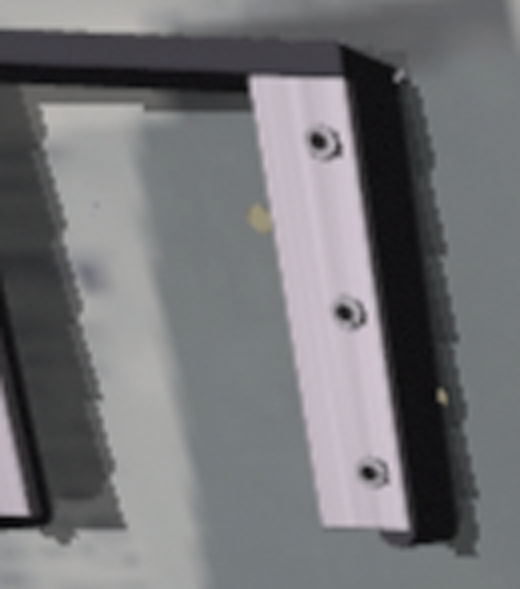

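The enlarged lip gives the same corner positions and a yaw of about -5.5°, which matches the tray's heading. I'll lower it to the bench and slide it in.

>>> jog_arm(
  deltas=[
    [0,0,-0.003,0,0,0,0],
    [0.015,-0.002,0,0,0,0,0],
    [0.015,-0.0015,0,0,0,0,0],
    [0.015,-0.0015,0,0,0,0,0],
    [0.015,-0.0015,0,0,0,0,0],
    [0.01,-0.001,0,0,0,0,0],
    [0,0,0,0,0,0,0],
  ],
)

```text
t: 9.15
eef_pos: [0.509, 0.1054, 0.0606]
tool_rot: [-0.124, 0.047, 0.991, 0.006]
contact_force: [-0.8, -0.7, -3.4]
gripper_width: 0.269
grasp_force: 69.2
```

>>> jog_arm(
  deltas=[
    [0.01,-0.001,0,0,0,0,0],
    [0.01,-0.001,0,0,0,0,0],
    [0.01,-0.001,0,0,0,0,0],
    [0.01,-0.001,0,0,0,0,0],
    [0.01,-0.001,0,0,0,0,0],
    [0,0,0,0,0,0,0],
  ],
)

```text
t: 9.75
eef_pos: [0.5593, 0.1003, 0.0603]
tool_rot: [-0.124, 0.047, 0.991, 0.005]
contact_force: [0.8, 0.5, -3.4]
gripper_width: 0.271
grasp_force: 69.2
```

```bash
python3 -c "
from h import *
st()"
```

```text
t 9.75 p [0.5593 0.1003 0.0603] yyaw 84.58 z [-0.245   0.0224 -0.9693] q [-0.21  0.66 -0.05  1.78 -0.07  0.94  1.27] F [ 0.8  0.5 -3.4] g 0.271 69.16513323783875
```

>>> jog_arm(
  deltas=[
    [0.005,-0.0005,0,0,0,0,0],
    [0.005,-0.0005,0,0,0,0,0],
    [0.004,-0.0004,-0.0005,0,0,0,0],
    [0.003,-0.0003,0,0,0,0,0],
    [0.002,-0.0002,0,0,0,0,0],
    [0,0,0,0,0,0,0],
  ],
)

```text
t: 10.35
eef_pos: [0.5744, 0.099, 0.0599]
tool_rot: [-0.127, 0.046, 0.991, 0.005]
contact_force: [-7.4, 0.5, 2.7]
gripper_width: 0.274
grasp_force: 69.8
```

>>> jog_arm(
  deltas=[
    [0.001,0,0,0,0,0,0],
    [0.001,0,0,0,0,0,0],
    [0.001,0,0,0,0,0,0],
    [0,0,0,0,0,0,0],
  ],
)

```text
t: 10.75
eef_pos: [0.5746, 0.099, 0.06]
tool_rot: [-0.13, 0.046, 0.99, 0.005]
contact_force: [-13.7, 0.1, 8.7]
gripper_width: 0.268
grasp_force: 70.3
```

```bash
python3 - <<'E'
from h import *
st(); snap('wrist','w4'); snap('scene','s4')
a=cv2.imread('pics/w4.png'); b=cv2.imread('pics/s4.png')[210:360,180:380]
print(proj('w4',(.5215,.104,.022)),proj('s4',(.5215,.104,.022)))
cv2.imwrite('pics/c4.png',np.hstack([cv2.resize(a[100:400,200:520],(400,375)) ,cv2.resize(b,(400,300),interpolation=cv2.INTER_CUBIC) if 0 else cv2.resize(b,(400,375),interpolation=cv2.INTER_CUBIC)]))
E
```

```text
t 10.75 p [0.5746 0.099  0.06  ] yyaw 84.7 z [-0.257   0.0214 -0.9662] q [-0.2   0.68 -0.04  1.73 -0.07  0.98  1.28] F [-13.7   0.1   8.7] g 0.268 70.34342050552368
[319.58752293 196.56353008] [281.28853618 300.76809933]
```

View pics/c4.png

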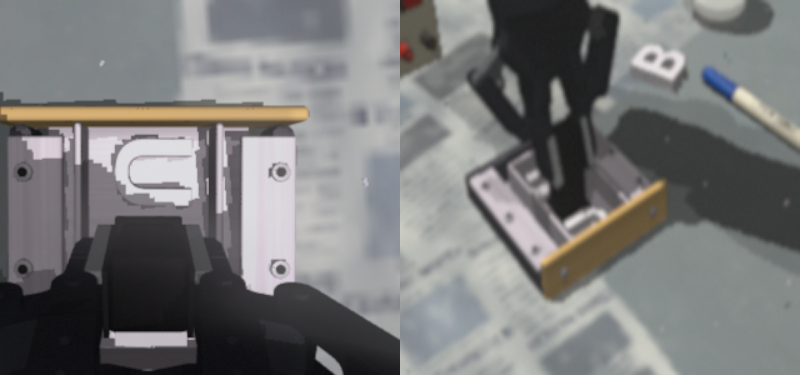

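The panel (wrist crop row about 122) meets both rounded rail ends (about (25,130) and (280,130)), and the plate is under both lips. I'll ease the push, release and withdraw along the tool axis.

>>> jog_arm(
  deltas=[
    [-0.002,0,0,0,0,0,0],
    [-0.001,0,0,0,0,0,0],
    [0,0,0,0,0,0,0.4],
    [0,0,0,0,0,0,0.7],
    [0,0,0,0,0,0,1],
    [0,0,0,0,0,0,1],
    [0,0,0,0,0,0,1],
    [0,0,0,0,0,0,1],
    [0,0,0,0,0,0,1],
  ],
)

```text
t: 11.75
eef_pos: [0.5765, 0.0987, 0.0598]
tool_rot: [-0.125, 0.047, 0.991, 0.005]
contact_force: [0.4, 0.0, -0.3]
gripper_width: 0.998
grasp_force: 0.0
```

>>> jog_arm(
  deltas=[
    [0.003,0,0.01,0,0,0,1],
    [0.005,0,0.02,0,0,0,1],
    [0.008,0,0.03,0,0,0,1],
    [0.01,0,0.04,0,0,0,1],
    [0.005,-0.02,0.04,0,0,0,1],
    [0,-0.04,0.02,0,0,0,1],
    [0,-0.04,0,0,0,0,1],
    [0,-0.04,0,0,0,0,1],
    [0,-0.03,0,0,0,0,1],
    [0,0,0,0,0,0,1],
  ],
)

```text
t: 12.75
eef_pos: [0.6071, -0.0782, 0.2208]
tool_rot: [-0.124, 0.051, 0.991, 0.004]
contact_force: [-0.1, 0.2, 0.3]
gripper_width: 0.998
grasp_force: 0.0
```

>>> jog_arm(
  deltas=[
    [-0.02,-0.04,0,0,0,0,1],
    [-0.02,-0.04,0,0,0,0,1],
    [-0.02,-0.04,0,0,0,0,1],
    [-0.01,-0.03,0,0,0,0,1],
    [0,0,0,0,0,0,1],
    [0,0,0,0,0,0,1],
  ],
)

```text
t: 13.35
eef_pos: [0.5377, -0.2212, 0.2204]
tool_rot: [-0.124, 0.047, 0.991, 0.006]
contact_force: [1.1, 1.0, 0.6]
gripper_width: 1.002
grasp_force: 0.0
```

```bash
python3 - <<'E'
from h import *
st(); snap('top','top5'); snap('scene','s5')
a=cv2.imread('pics/top5.png')[225:310,210:310]; b=cv2.imread('pics/s5.png')[230:340,200:320]
cv2.imwrite('pics/c5.png',np.hstack([cv2.resize(a,(400,340),interpolation=cv2.INTER_CUBIC),cv2.resize(b,(371,340),interpolation=cv2.INTER_CUBIC)]))
E
```

```text
t 13.35 p [ 0.5377 -0.2212  0.2204] yyaw 84.57 z [-0.2458  0.0228 -0.969 ] q [0.2  0.48 0.08 1.66 0.01 1.25 1.75] F [1.1 1.  0.6] g 1.002 0.0
```

View pics/c5.png

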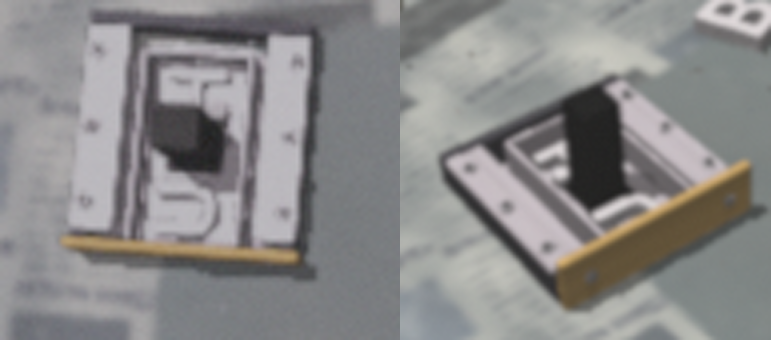

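The tray lies flat in the dock with the panel (from (62,240) to (298,256) in the crop) parallel and close against both rail ends. Both letters are still in it, and the hand is clear.

```bash
python3 -c "
from station import bot
print(bot.hand_in())"
```

```text
the job is handed in; nothing more can be done
None
```

The large tray was turned end for end, slid plain end first under the dock's lips until its end panel met both rail ends, released lying flat, and handed in at about 13.5 s of the 42 s limit.

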